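Set the stroke-stop collar of a bench hand press with its slotted gauge

TASK

Set the stroke stop of the hand press with its slotted gauge: slide the gauge's fork fully home round the threaded ram end, flat on the press head under the knurled collar, and let go of it. Spin the collar down by feel until it has drawn up the ram's end play and nips the gauge lightly on its own, with about 10 N and never over 20, then draw the gauge out without shifting the collar and lay it flat on the bench clear of the press. Do not disturb the jar, tin or bottle.

Things in the scene. Friction and masses are not known exactly. Their poses are not given: they have to be found in the camera images.
- press: grey cast C-frame hand press fixed to the bench. Origin on the bench straight under the ram axis; z up; front to its -x (towards the robot), column at +x, parked lever on the right (-y) towards the back, all below the collar. Foot x -65 to +125 mm, 110 mm wide. Head 62 mm wide, x -52 to +104 mm. The ram's threaded end, 16 mm thick, rises on the axis to about 50 mm above the head
- seat (a point): point on the ram axis in the head's flat ground top face, 170 mm above the bench; axes as press. On this face stand two steel guide rails, 6 mm high, inner sides at y +-22.5 mm, x -23 to +32 mm, front ends rounded: the gauge lies between them and they keep it from turning
- collar: knurled steel stop collar, a round nut 46 mm across and 24 mm high on the threaded ram end. Origin: centre of its underside, z up. Right-hand thread, 12 mm lead: clockwise seen from above it goes down 12 mm a turn. It turns with about 0.05 N m and stays where left; bearing on the gauge, the moment rises by about 0.008 N m for each N. It starts 3 to 8 mm higher than the gauge is thick
- collar_top (a point): centre of the collar's top, 24 mm above its underside. Ram and collar together have 0.5 to 4.5 mm of end play, differing each time, up to a firm stop and slide in it at 2 N: once the collar touches the gauge it sinks no more and turning on draws the ram up at 2 N; only at the stop does the nip build, some 35 N a radian. A hand that pulls on the collar shifts the ram
- gauge: slotted aluminium gauge, 14 mm thick, about 0.12 kg, lying flat. Origin in its underside at the slot's centre (on the ram axis when home); z up; slot open to +x. Fork 42 mm wide, round prong tips to x +18 mm; slot 19 mm wide, straight end at x -9 mm (so 1 mm of play when home); fork to x -32 mm, then a tail 12 mm wide to x -90 mm. Home, it balances on the head
- gauge_grip (a point): upright black plastic grip on the gauge's tail, 12 mm wide in y like the tail, 36 mm long in x, its top 39 mm above the gauge's underside; this point is at its middle, x -72 mm, 28 mm above the underside; axes as gauge. With the gauge home it overhangs the front of the head
- nail_jar: bystander: clear jar of nails with a grey lid, 60 mm in diameter, 78 mm high; origin at the centre of its underside
- polish_tin: bystander: round flat polish tin, 75 mm in diameter, 24 mm high; origin at the centre of its underside
- glue_bottle: bystander: white glue bottle with a red nozzle, 54 mm in diameter, 145 mm high; origin at the centre of its underside
Not all that is in view belongs to the job. There is more than one size of the gauge; the one meant has the size given above.

How it is judged (in metres and radians):
On the way, in this order (a step that is already met when the one before it is completed fails the run):
1. the gauge lies flat on the press head, its slot fully home round the threaded ram end, let go (horizontal distance between gauge and seat below 0.004 m and z of gauge in the frame of seat between -0.002 and 0.0015 m and contact force between the fingers and gauge below 0.2 N), for 0.2 s.
2. the collar by itself bears on the seated gauge with 4 to 22 N, the hand off both (contact force between collar and gauge between 4 and 22 N and horizontal distance between gauge and seat below 0.004 m and contact force between the fingers and gauge below 0.2 N and contact force between the fingers and collar below 0.2 N), for 0.3 s.
At the end, for the whole second after the job is handed in: The collar's underside stands 12.5 to 14.5 mm above the head's top face and is still; the gauge lies flat on the bench, at rest, its slot centre more than 60 mm from the ram axis; everything is let go (z of collar in the frame of seat between 0.0125 and 0.0145 m and horizontal distance between gauge and seat above 0.06 m and height (world z) of gauge below 0.004 m and angle between gauge's own z axis and vertical below 0.1 rad and linear speed of gauge below 0.01 m/s and angular speed of collar below 0.05 rad/s); the robot touches nothing.
It fails at once if the gauge is jammed: more than 28 N between collar and gauge (contact force between collar and gauge above 28 N).
It fails at once if a bystander is moved by more than 25 mm (distance of any of nail_jar, polish_tin, glue_bottle from where it was at the start of the episode above 0.025 m).
It also fails if it takes over 72 s, if anything falls off the work surface, if the arm or the gripper's body presses on something with over 40 N, if the wrist force passes 120 N, or if a joint passes its speed limit or range.

ROBOT

A 6-joint arm with a two-finger parallel gripper is mounted at the origin on a cart in front of the work surface, level with it; the furniture and walls round the work are solid. World frame = base frame: x ahead of the robot, y to its left, z up, the work surface at z = 0. Lengths are in mm, angles in rad, forces in N, time in s.
With the tool pointing down it reaches from about 275 to 825 mm from the base axis. Payload 5.2 kg.
Tool frame: the origin (TCP) lies at the very end of the fingers, on their centre line; the grasp point (between the pads) lies 19 mm behind it; z points along the fingers, y is the line along which they close (so a half turn about z gives the same grasp; the last joint's range is limited). The gripper opens to 93 mm and grips with 3 to 60 N. Pads are 15 mm wide; open, the fingers measure 128 mm over their backs; the gripper's body (75 mm by 188 mm) begins 65 mm behind the grasp point.
Start: joints at [-1.521, 0.259, 1.535, -0, 1.348, -0.203], TCP at [137.585, -532.518, 218.653] pointing down, gripper open.
Joint ranges: [-3.14, 3.14], [-0.91, 2.08], [0.19, 2.58], [-1.22, 4.36], [0.22, 2.71], [-3.12, 3.12]. Speed limits (rad/s): [2.57, 2.57, 3.14, 3.14, 3.14, 3.14].

INTERFACE

Orientations are given as [roll, pitch, yaw] about the fixed x, y, z axes, in that order (R = Rz(yaw) Ry(pitch) Rx(roll)).
In Python, from bench import robot gives the robot as it stands. The module is installed in compiled form; this text tells all that it offers. Calls block until the motion is done:
- robot.move_ptp(position, orientation): joint-space move of the TCP to a pose.
- robot.move_linear(position, ori=None, speed=150, f_stop=None): straight line of the TCP; ori=None keeps the orientation; speed is the mean speed in mm/s. With f_stop (N) it stops when the force on the tool has changed by that much, and returns True; else False.
- robot.move_j(angles): joint-space move.
- robot.move_gripper(opening): opening from 0.0 (shut) to 1.0 (fully open); the grip force is fixed at half the most; returns when the fingers have stopped.
- robot.sleep(seconds).
- robot.inverse_kinematics(position, orientation): joint angles nearest the present ones, or None.
- robot.get_image(name): name is "scene" or "top"; returns a dict with "img" (480x640x3 uint8, blue, green, red), "fovy" (degrees; the focal length in pixels is half the picture's height over the tangent of half this angle, whatever the lens; pixels are square), "cx", "cy" (the principal point, pixels), "eye" and "orientation" of the camera in the world. Camera axes: x right, y down, z forward; pixel columns grow to the right and rows downward; lengths in mm; the calibration is good to about 2 mm. A picture is of the moment at which its call begins. There is no depth.
A pose or a line that the arm cannot do raises robot.MotionError and nothing moves.
- robot.hand_in(): hands the job in; it is judged then, once.
Readings, each from a call of its own:
- robot.current_t(): time.
- robot.current_qpos(): joint angles.
- robot.current_joint_vel(): joint speeds.
- robot.current_joint_efforts(): joint torques, N m.
- robot.current_tcp_pos(): TCP position.
- robot.current_eef_rot(): TCP orientation.
- robot.current_contact_force(): force on the tool from outside, world axes, zero at the start.
- robot.current_ft_torque(): the same for the moment, N m.
- robot.current_gripper_width(): opening from 0.0 (shut) to 1.0 (fully open).
- robot.current_finger_force(): force on a finger pad.
Only numpy, scipy, OpenCV 4.12 (cv2) and the standard library are available. Lean on these libraries where they do the work, as an engineer would, in place of code of your own. Each camera call takes 0.05 s, during which the arm holds its last target. There are 200 camera calls.

## Working session

There is one attempt and no reset: what is moved stays moved. The work goes in short steps, each a Python script; the robot and the scene stay as the last script left them, time stands still between calls to the robot, and variables do not carry over. Pictures are saved under pics/ and viewed, at most 13 in all, crops included, and the job is handed in when it is done.

```bash
ls; mkdir -p pics
cat > h.py <<'E'
import numpy as np, cv2
from scipy.spatial.transform import Rotation as R
from bench import robot
def cam(n):
    c=robot.get_image(n); return c
def K(c):
    f=240/np.tan(np.radians(c["fovy"])/2); return f,c["cx"],c["cy"]
def rot(c):
    o=np.array(c["orientation"],float)
    return o if o.shape==(3,3) else R.from_euler('xyz',o).as_matrix()
def ray(c,u,v,z):
    f,cx,cy=K(c); d=rot(c)@np.array([(u-cx)/f,(v-cy)/f,1]); e=np.array(c["eye"],float)
    return e+d*(z-e[2])/d[2]
def proj(c,p):
    f,cx,cy=K(c); q=rot(c).T@(np.array(p,float)-np.array(c["eye"],float)); return cx+f*q[0]/q[2],cy+f*q[1]/q[2]
E
python3 - <<'E'
from h import *
import pickle
for n in("scene","top"):
    c=cam(n); pickle.dump(c,open(n+"0.pkl","wb")); cv2.imwrite(f"pics/{n}0.png",c["img"]); print(n,c["fovy"],c["cx"],c["cy"],c["eye"],c["orientation"])
E
```

```text
pics
scene 57.74442172590831 323.70936415512864 237.0110469958775 [182.96104384 699.23298638 765.45169689] [-2.25890484 -0.00335905 -2.64300899]
top 50.411787236277675 320.56276105141075 233.9734951785156 [ 337.87341742    7.70183969 1541.74124394] [-2.98816809  0.01351807 -1.59588443]
```

View pics/top0.png

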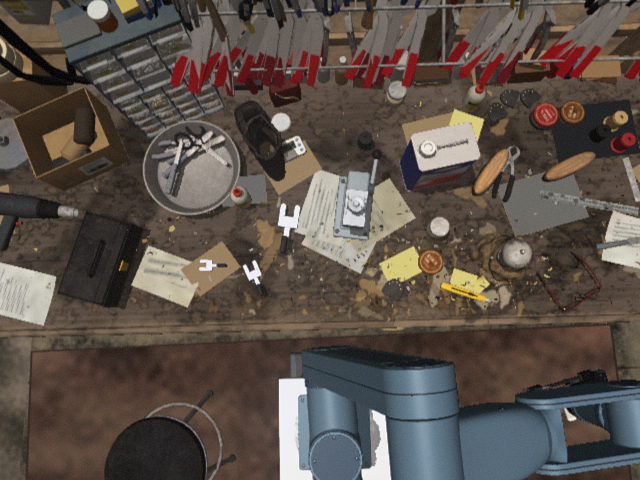

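View pics/scene0.png

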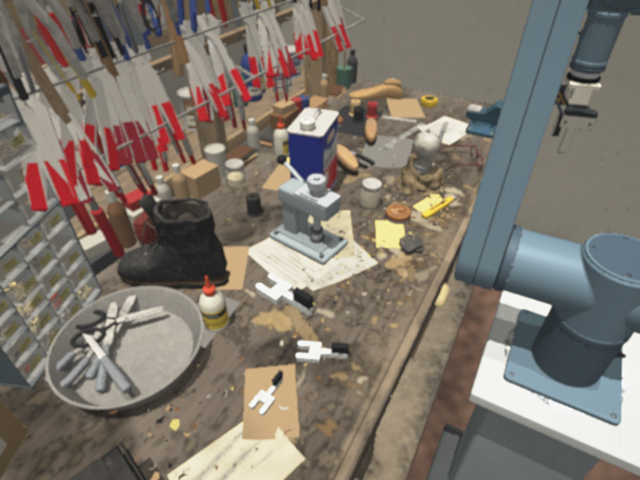

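The top view shows three forks at about (288,228), (254,276) and (212,266), and the press at (354,205). The glue bottle is at (238,195), the jar at (440,227) and the tin at (430,262). I'll enlarge the middle part.

Run:
```python
import pickle,cv2
i=pickle.load(open("top0.pkl","rb"))["img"]
cv2.imwrite("pics/t1.png",cv2.resize(i[150:300,190:390],None,fx=4,fy=4,interpolation=cv2.INTER_CUBIC))
```

```text
(no output)
```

View pics/t1.png

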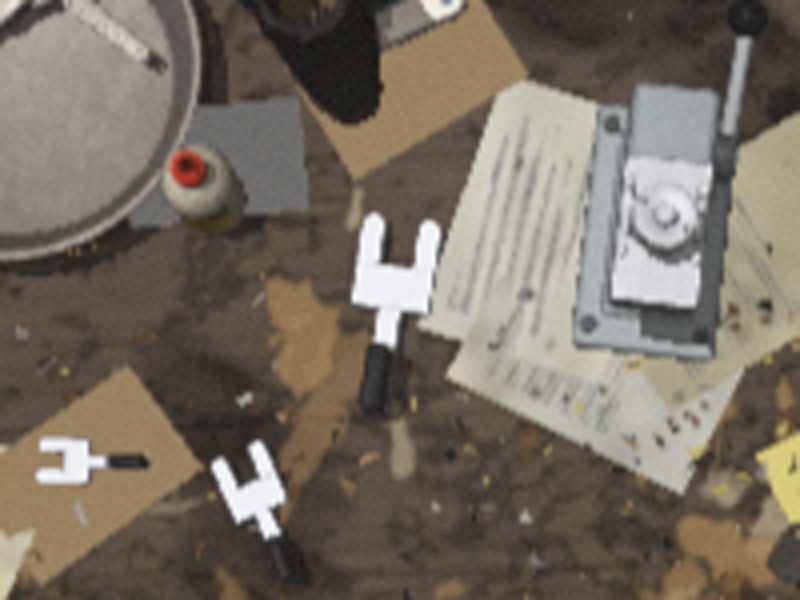

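The enlarged crop shows the middle fork, at crop (250,500), about 42 mm wide and 105 mm long, so that is the right gauge. The other two are about 60 mm and 34 mm wide. The collar is centred near crop (665,215). I'll fit the poses from outlines.

```bash
cat > fit.py <<'E'
from h import *
from scipy.optimize import minimize
GP=np.array([[18,21],[18,9.5],[-9,9.5],[-9,-9.5],[18,-9.5],[18,-21],[-32,-21],[-32,-6],[-54,-6],[-54,6],[-32,6],[-32,21]],float)
def fitgauge(c,x0,z=14,poly=GP,thr=170,box=60):
    """pose (x,y,yaw) of white polygon at height z"""
    g=c["img"].min(axis=2).astype(float)
    u,v=map(int,proj(c,[x0[0],x0[1],z])); S=6
    sub=g[v-box:v+box,u-box:u+box]; 
    w=np.clip((sub-90)/(thr-60),0,1)
    def cost(p):
        a=p[2]; P=poly@np.array([[np.cos(a),np.sin(a)],[-np.sin(a),np.cos(a)]])+p[:2]
        q=np.array([proj(c,[x,y,z]) for x,y in P])-[u-box,v-box]
        m=np.zeros((2*box*S,2*box*S),np.uint8)
        cv2.fillPoly(m,[np.round(((q+.5)*S-.5)*16).astype(int)],255,shift=4)
        m=cv2.resize(m,(2*box,2*box),interpolation=cv2.INTER_AREA)/255.
        return ((m-w)**2).sum()
    best=None
    for d in(-.15,0,.15):
        s=np.array([x0[0],x0[1],x0[2]+d]); sim=np.array([s,s+[4,0,0],s+[0,4,0],s+[0,0,.1]])
        r=minimize(cost,s,method="Nelder-Mead",options=dict(initial_simplex=sim))
        if best is None or r.fun<best.fun: best=r
    return best.x,best.fun,w.sum()
E
python3 - <<'E'
from fit import *
import pickle
c=pickle.load(open("top0.pkl","rb"))
P=lambda U,V,z:ray(c,(U+.5)/4-.5+190,(V+.5)/4-.5+150,z)[:2]
g=P(245,478,14); b=P(283,563,36); print(g,b); d=g-b
print(fitgauge(c,[*g,np.arctan2(d[1],d[0])],box=22))
print("ram",P(666,213,220),"collar",P(664,217,213))
for n,A,B,z in(("footL",(600,105),(575,345),15),("footF",(575,347),(713,357),15),("headF",(612,300),(698,307),170),("headL",(628,157),(612,300),170),("foot/colR",(715,90),(700,300),170)):
    a,b=P(*A,z),P(*B,z); print(n,a,b,np.arctan2(*(a-b)[::-1]))
for n,u,v,z in(("bottle",238,192,130),("jar",440,225,78),("tin",430,261,24)): print(n,ray(c,u,v,z)[:2])
s=pickle.load(open("scene0.pkl","rb"))
cv2.imwrite("pics/s1.png",cv2.resize(s["img"][160:270,250:370],None,fx=5,fy=5,interpolation=cv2.INTER_CUBIC))
E
```

```text
[473.40448072 234.50534362] [408.09178225 203.49818648]
(array([4.77596732e+02, 2.34902418e+02, 4.00901244e-01]), np.float64(5.284138300272305), np.float64(224.2090909090909))
ram [623.34150165 -75.71226364] collar [622.17610175 -74.72919074]
footL [754.0182041  -40.88452253] [567.55622821 -16.21805346] -0.13152319616623015
footF [566.02632346 -16.17378524] [ 555.56523629 -120.14045987] 1.4705142280634045
headF [574.58452323 -39.91162252] [568.14014952 -98.30714717] 1.460883763800366
headL [674.29718333 -54.10640662] [574.58452323 -39.91162252] -0.14140677171063085
foot/colR [ 720.17592157 -115.87869266] [572.93973655 -99.853191  ] -0.1084153671874416
bottle [683.76741533 253.04966252]
jar [ 581.60413989 -325.56889752]
tin [ 482.73244928 -301.56504492]
```

View pics/s1.png

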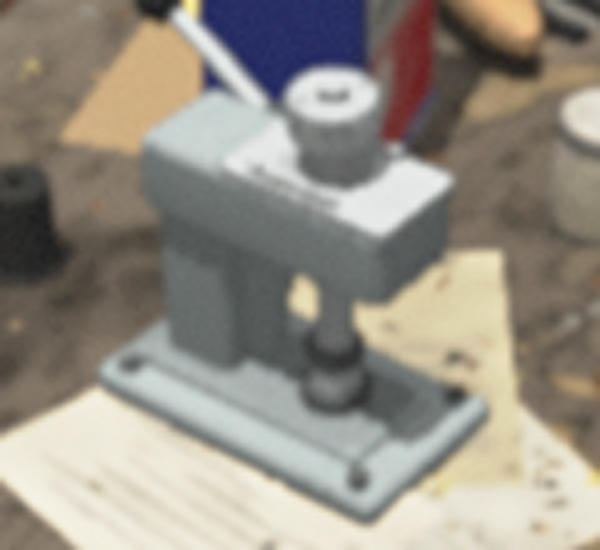

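The scene crop shows the press upright, with the collar at crop (335,125) raised well above the head and free space in front. The ram axis is near (623,-75.3) with yaw about -0.12. Next I'll grip the gauge and bring it in front of the head.

```bash
cat >> h.py <<'E'
PI=np.pi
RAM=np.array([622.8,-75.3]); PY=-0.12
def grip_at(g,yaw,dz,gz):  # tcp for gauge origin g at height gz
    return [g[0]-72*np.cos(yaw),g[1]-72*np.sin(yaw),gz+dz]
def st(*a): print(*a,"t=%.2f"%robot.current_t(),"tcp",np.round(robot.current_tcp_pos(),1),"q6 %.2f"%robot.current_qpos()[5],"F",np.round(robot.current_contact_force(),1),"M",np.round(robot.current_ft_torque(),3),"w %.3f ff %.1f"%(robot.current_gripper_width(),robot.current_finger_force()))
E
python3 - <<'E'
from h import *
import pickle
p=grip_at([477.6,234.9],.40,9,0)
for y in(.4,.4-PI): print(y,robot.inverse_kinematics(p,[PI,0,y]))
for y in(PY,PY-PI): print(y,robot.inverse_kinematics(grip_at(RAM,PY,9,170),[PI,0,y]))
st()
robot.move_ptp([p[0],p[1],120],[PI,0,.4]); st("above")
robot.move_linear([p[0],p[1],9],speed=120,f_stop=8); st("down")
robot.move_gripper(0); st("grip")
robot.move_linear([p[0],p[1],240],speed=150); st("up")
c=cam("top"); cv2.imwrite("pics/t2.png",c["img"][150:330,180:420].repeat(3,0).repeat(3,1))
E
```

```text
0.4 [ 2.22958977e-01  3.64016785e-01  1.99800661e+00 -4.44089210e-16
  7.79569260e-01  1.39375530e+00]
-2.741592653589793 [ 0.22295898  0.36401678  1.99800661  0.          0.77956926 -1.74783735]
-0.12 [-3.21230279e-01  2.97587630e-01  1.58191623e+00 -4.44089210e-16
  1.26208880e+00  1.36956605e+00]
-3.2615926535897932 [-0.32123028  0.29758763  1.58191623  0.          1.2620888  -1.77202661]
t=0.10 tcp [ 137.5 -532.   217.9] q6 -0.20 F [0.6 0.4 0.2] M [-0.05   0.006  0.025] w 1.000 ff 0.0
above t=2.90 tcp [411.8 206.4 120.1] q6 1.39 F [-1.2  0.3  0.8] M [0.02  0.05  0.001] w 0.998 ff 0.0
down t=3.98 tcp [411.9 207.    9.5] q6 1.39 F [ 0.1  0.7 -0.1] M [0.007 0.007 0.009] w 0.997 ff 0.0
grip t=5.20 tcp [411.2 206.9   9. ] q6 1.39 F [-0.2  0.2 -0.1] M [-0.008  0.022  0.015] w 0.126 ff 30.0
up t=6.89 tcp [410.8 206.7 239.2] q6 1.39 F [ 0.1 -0.7 -1.4] M [-0.042  0.054 -0.016] w 0.128 ff 30.0
```

View pics/t2.png

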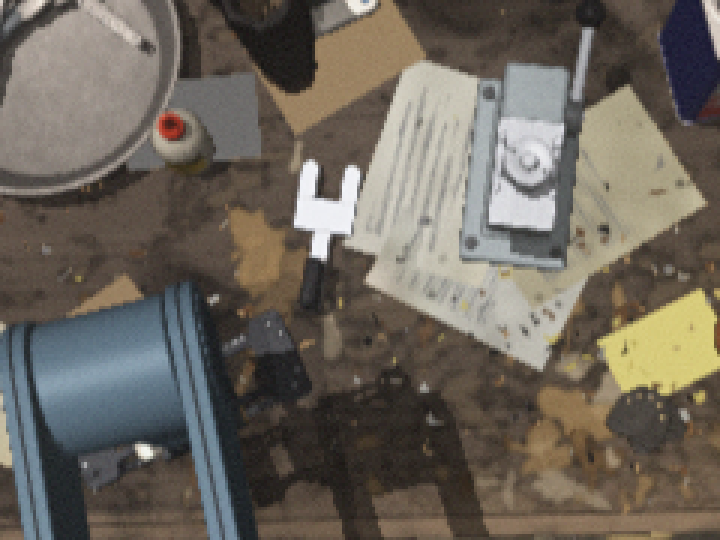

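The gauge is held at width 11.8 mm. The arm hides the fork in the top view (crop 150-260, 290-400). I'll go to the front of the press head.

Run:
```python
from h import *
import pickle
u=np.array([np.cos(PY),np.sin(PY)])
g=RAM-66*u
p=grip_at(g,PY,9,190)
robot.move_ptp([p[0],p[1],240],[PI,0,PY]); 
robot.move_linear(p); st()
for n in("top","scene"):
    c=cam(n); pickle.dump(c,open(n+"1.pkl","wb")); i=c["img"]
    x,y=map(int,proj(c,[RAM[0]-30*u[0],RAM[1],180])); k=8 if n=="top" else 7
    print(n,x,y,(x-40,y-35))
    cv2.imwrite(f"pics/{n}1.png",cv2.resize(i[y-35:y+35,x-40:x+40],None,fx=k,fy=k,interpolation=cv2.INTER_CUBIC))
a=cv2.imread("pics/top1.png");b=cv2.imread("pics/scene1.png")
b=cv2.resize(b,(a.shape[1],a.shape[0])); cv2.imwrite("pics/both1.png",cv2.resize(np.hstack([a,b]),None,fx=.625,fy=.625))
```

```text
t=8.43 tcp [485.7 -57.6 199.1] q6 1.34 F [ 0.2 -0.2 -1.7] M [ 0.016  0.006 -0.019] w 0.126 ff 30.0
top 355 216 (315, 181)
scene 327 193 (287, 158)
```

View pics/both1.png

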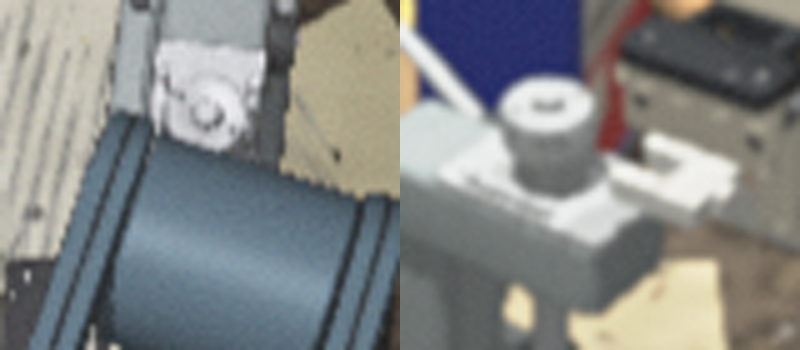

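The scene panel (right) shows the fork level in front of the head, with its slot open towards the ram. The fork is at panel (675,175) and the collar top at (549,105). The arm hides the fork from the top camera. I'll compare gauge and ram through the scene camera alone.

Run:
```python
from fit import *
import pickle
c=pickle.load(open("scene1.pkl","rb"))
u=np.array([np.cos(PY),np.sin(PY)]); g=RAM-66*u
for s in((0,0,0),(2,2,.05)):
    print(g,fitgauge(c,[g[0]+s[0],g[1]+s[1],PY+s[2]],z=204,box=14,thr=200))
for z in(214,217,220): print(z,proj(c,[*RAM,z]))
# overlay
S=8;x0,y0=285,160
i=cv2.resize(c["img"][y0:y0+72,x0:x0+95],None,fx=S,fy=S,interpolation=cv2.INTER_CUBIC)
def draw(P,z,col,base,yaw):
    q=[proj(c,[base[0]+x*np.cos(yaw)-y*np.sin(yaw),base[1]+x*np.sin(yaw)+y*np.cos(yaw),z]) for x,y in P]
    q=((np.array(q)-[x0,y0]+.5)*S-.5).astype(int); cv2.polylines(i,[q],True,col,1)
draw(GP,204,(0,0,255),g,PY)
circ=lambda r:[(r*np.cos(a),r*np.sin(a)) for a in np.linspace(0,6.28,40)]
draw(circ(23),214,(0,255,0),RAM,PY); draw(circ(8),220,(255,0,0),RAM,PY)
draw([(-52,31),(-52,-31),(104,-31),(104,31)],170,(0,0,255),RAM,PY)
cv2.imwrite("pics/ov.png",i)
```

```text
[557.27463003 -67.39899432] (array([ 5.60331537e+02, -6.83237669e+01, -1.52308280e-01]), np.float64(90.5899770496434), np.float64(350.5))
[557.27463003 -67.39899432] (array([ 5.60084581e+02, -6.77090134e+01, -1.53492432e-01]), np.float64(115.7575971172783), np.float64(361.78571428571433))
214 (np.float64(316.25541824486226), np.float64(178.4564617527841))
217 (np.float64(316.2459457883506), np.float64(177.37538748682644))
220 (np.float64(316.23643843402147), np.float64(176.29033039631673))
```

View pics/ov.png

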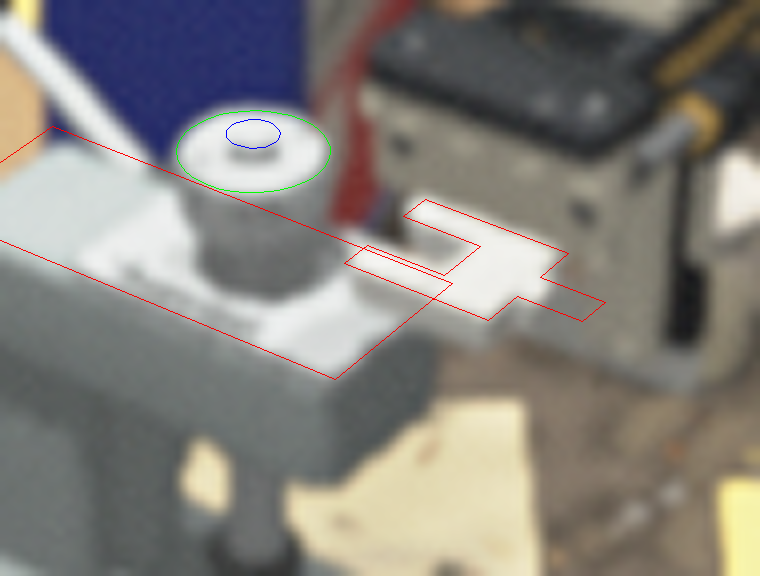

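The overlays agree with the picture: gauge outline at (410-600, 200-320), collar at (253,150), head front corner at (336,380). Next: touch the head, slide in, check how far it went.

Run:
```python
from h import *
u=np.array([np.cos(PY),np.sin(PY)])
p=grip_at(RAM-64*u,PY,9,176); robot.move_linear(p,speed=60)
p[2]=174; print(robot.move_linear([p[0],p[1],174],speed=15,f_stop=3.5) if 0 else robot.move_linear([p[0],p[1],174],speed=20))
st("pre")
hit=robot.move_linear([p[0],p[1],174],speed=5,f_stop=3.5); st("touch %s"%hit)
```

```text
False
pre t=9.62 tcp [487.7 -59.  174.1] q6 1.34 F [-2.3  0.6  3.8] M [0.074 0.274 0.011] w 0.128 ff 30.0
touch False t=9.87 tcp [487.7 -59.  174.1] q6 1.34 F [-2.8  1.6  3.3] M [0.134 0.293 0.091] w 0.125 ff 30.0
```

I commanded the wrong height: the TCP went 5 mm below the seat plane. The gauge may have tilted in the grip, so I'll back up and look.

Run:
```python
from fit import *
u=np.array([np.cos(PY),np.sin(PY)])
g=RAM-66*u; p=grip_at(g,PY,9,190)
robot.move_linear([robot.current_tcp_pos()[0],robot.current_tcp_pos()[1],199],speed=60); robot.move_linear(p,speed=60); robot.sleep(.2); st()
c=cam("scene")
S=8;x0,y0=325,170
i=cv2.resize(c["img"][y0:y0+50,x0:x0+60],None,fx=S,fy=S,interpolation=cv2.INTER_CUBIC)
yaw=PY
for dz,col in((0,(0,0,255)),(1,(0,255,0))):
    th=0.08*dz
    P=[]
    for x,y in GP:
        h=14; X=x+72; xx=-72+X*np.cos(th)-(h-28)*np.sin(th); zz=190+28+X*np.sin(th)+(h-28)*np.cos(th)
        P.append(proj(c,[g[0]+xx*np.cos(yaw)-y*np.sin(yaw),g[1]+xx*np.sin(yaw)+y*np.cos(yaw),zz]))
    q=((np.array(P)-[x0,y0]+.5)*S-.5).astype(int); cv2.polylines(i,[q],True,col,1)
cv2.imwrite("pics/ov2.png",i)
```

```text
t=10.88 tcp [485.7 -58.8 198.9] q6 1.34 F [-0.1  0.1 -2.2] M [ 0.038  0.155 -0.008] w 0.129 ff 30.0
```

View pics/ov2.png

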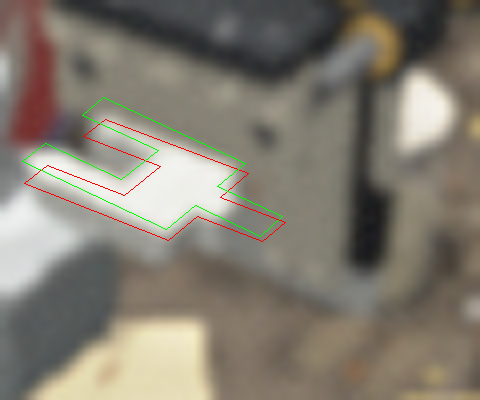

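The gauge's prong tips now sit on the green outline, so it is tilted nose-up by about 0.06 rad. I'll set it down on free bench in front of the press, let it drop flat and regrip it.

Run:
```python
from h import *
q=[400,10]
robot.move_linear([470,-50,205],speed=150)
robot.move_ptp([*q,40],[PI,0,PY])
robot.move_linear([*q,9.5],speed=60,f_stop=4); st("down")
robot.move_gripper(.35); robot.sleep(.2)
robot.move_linear([*q,9],speed=40,f_stop=8); robot.move_gripper(0); st("regrip")
robot.move_linear([*q,215],speed=150)
u=np.array([np.cos(PY),np.sin(PY)])
g=RAM-66*u; p=grip_at(g,PY,9,190)
robot.move_ptp([p[0],p[1],215],[PI,0,PY]); robot.move_linear(p); robot.sleep(.2);st()
from fit import GP
c=cam("scene")
S=8;x0,y0=325,170
i=cv2.resize(c["img"][y0:y0+50,x0:x0+60],None,fx=S,fy=S,interpolation=cv2.INTER_CUBIC)
P=[proj(c,[g[0]+x*u[0]-y*u[1],g[1]+x*u[1]+y*u[0],204]) for x,y in GP]
cv2.polylines(i,[((np.array(P)-[x0,y0]+.5)*S-.5).astype(int)],True,(0,0,255),1)
cv2.imwrite("pics/ov3.png",i)
```

```text
down t=12.53 tcp [400.6   9.6   9.4] q6 1.44 F [-0.6 -0.   6.1] M [0.03  0.194 0.007] w 0.126 ff 30.0
regrip t=14.03 tcp [400.  10.   9.] q6 1.44 F [-0.4 -0.4  0.3] M [-0.     0.013 -0.068] w 0.128 ff 30.0
t=16.52 tcp [485.9 -58.5 199.8] q6 1.34 F [ 0.  -0.3 -1.4] M [0.067 0.07  0.025] w 0.127 ff 30.0
```

View pics/ov3.png

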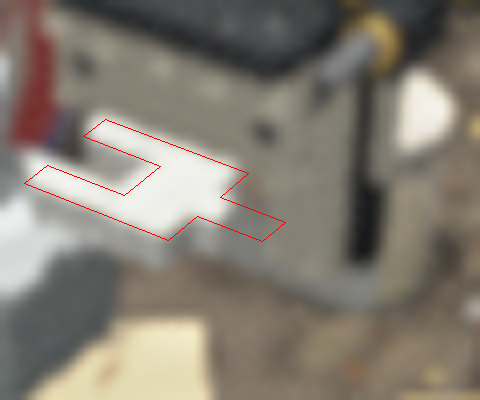

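The fork is level again and fills the red outline. I'll insert it at 1.5 mm above the seat.

Run:
```python
from h import *
u=np.array([np.cos(PY),np.sin(PY)])
T=lambda s,z: grip_at(RAM+s*u,PY,9,z)
robot.move_linear(T(-64,171.5),speed=60); st("pre")
hit=robot.move_linear(T(-12,171.5),speed=40,f_stop=5); st("in %s"%hit)
```

```text
pre t=17.03 tcp [487.5 -59.  180. ] q6 1.34 F [-0.   0.9 -1.9] M [0.029 0.052 0.02 ] w 0.127 ff 30.0
in False t=18.48 tcp [539.2 -65.2 180.6] q6 1.37 F [ 0.1  0.7 -0.7] M [0.011 0.12  0.005] w 0.128 ff 30.0
```

Run:
```python
from h import *
u=np.array([np.cos(PY),np.sin(PY)])
T=lambda s,z: grip_at(RAM+s*u,PY,9,z)
hit=robot.move_linear(T(4,171.5),speed=15,f_stop=5); st("in %s"%hit)
t=np.array(robot.current_tcp_pos()); d=t[:2]-RAM; print("s",d@u+72,"lat",d@[-u[1],u[0]])
```

```text
in True t=19.27 tcp [550.2 -66.4 179.5] q6 1.37 F [-1.2 -0.  -1.9] M [ 0.01   0.099 -0.033] w 0.127 ff 30.0
s -1.1589452783803154 lat 0.12970334380052503
```

Run:
```python
from h import *
u=np.array([np.cos(PY),np.sin(PY)])
T=lambda s,z: grip_at(RAM+s*u,PY,9,z)
def s():
    t=np.mean([robot.current_tcp_pos() for _ in range(5)],0); d=t[:2]-RAM; print("s %.2f lat %.2f"%(d@u+72,d@[-u[1],u[0]]))
s()
hit=robot.move_linear(T(4,171.5),speed=8,f_stop=7); st("in %s"%hit);s()
robot.move_linear(T(-1.7,170.5),speed=10,f_stop=6); st("set");s()
robot.move_gripper(.3); robot.sleep(.3); st("rel")
p=T(-1.5,171); 
for n in("scene",):
    c=cam(n); cv2.imwrite("pics/home.png",cv2.resize(c["img"][150:250,265:385],None,fx=6,fy=6,interpolation=cv2.INTER_CUBIC))
```

```text
s -1.16 lat 0.13
in True t=19.72 tcp [550.7 -66.4 179.2] q6 1.37 F [-0.5 -0.   4.3] M [-0.11  -0.229  0.005] w 0.127 ff 30.0
s -0.67 lat 0.21
set t=19.99 tcp [549.7 -66.5 179.5] q6 1.37 F [0.6 0.4 1.7] M [-0.075 -0.19   0.009] w 0.127 ff 30.0
s -1.58 lat -0.03
rel t=20.81 tcp [549.6 -66.5 179.5] q6 1.37 F [ 0.3 -0.4 -0.1] M [-0.009 -0.013  0.016] w 0.301 ff 0.0
```

View pics/home.png

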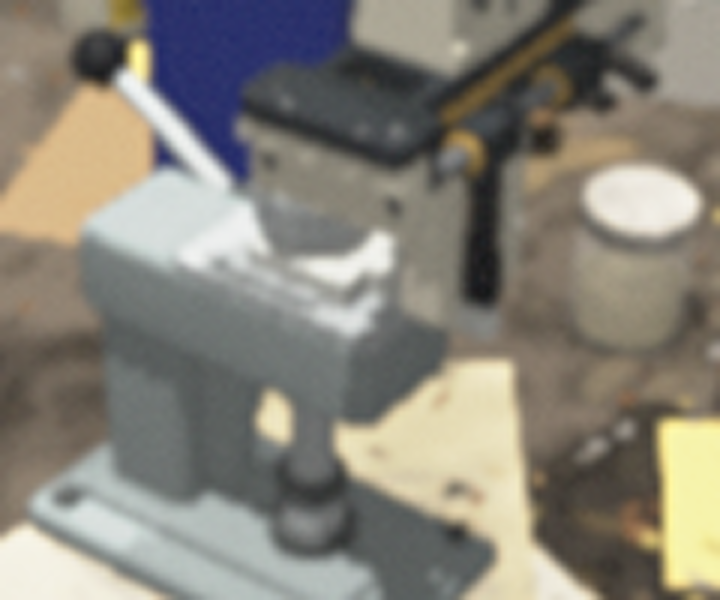

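Gauge is on the head and released, with its fork under the collar at about (330,270). The stop was partly vertical load, so I'll regrip and confirm horizontally that it is home.

Run:
```python
from h import *
u=np.array([np.cos(PY),np.sin(PY)])
def s(m):
    t=np.mean([robot.current_tcp_pos() for _ in range(5)],0); d=t[:2]-RAM; print(m,"s %.2f lat %.2f z %.2f"%(d@u+72,d@[-u[1],u[0]],t[2]),"F",np.round(np.mean([robot.current_contact_force() for _ in range(5)],0),1))
robot.move_gripper(0); s("regrip"); 
t=np.array(robot.current_tcp_pos())
for k in range(1,9):
    robot.move_linear([*(t[:2]+.6*k*u),t[2]+.3],speed=8,f_stop=8); s(k)
    if -np.array(robot.current_contact_force())[:2]@u>5: break
```

```text
regrip s -1.73 lat -0.03 z 179.51 F [-0.5  0.5 -0.4]
1 s -1.23 lat 0.04 z 179.59 F [-0.2 -0.3 -1.1]
2 s -0.75 lat 0.03 z 179.64 F [-1.9  0.6 -1.6]
3 s -0.66 lat 0.04 z 179.66 F [-3.9  0.7  0.3]
4 s -0.59 lat 0.07 z 179.68 F [-5.6  1.6  1. ]
```

The slot end is firmly on the ram, which puts the ram axis 1.65 mm nearer than assumed. I'll back off 0.8 mm, release, then grip the collar.

```bash
cat >> h.py <<'E'
U=np.array([np.cos(PY),np.sin(PY)]); RAM2=RAM-1.5*U
def avg(n=15):
    return np.mean([np.r_[robot.current_contact_force(),robot.current_ft_torque()] for _ in range(n)],0)
def rep(m=""):
    a=avg(); print(m,"t %.2f z %.2f q6 %.3f"%(robot.current_t(),robot.current_tcp_pos()[2],robot.current_qpos()[5]),"F",np.round(a[:3],2),"Mz %.3f"%a[5]); return a
E
python3 - <<'E'
from h import *
t=np.array(robot.current_tcp_pos())
robot.move_linear([*(t[:2]-1.0*U),t[2]-.2],speed=8)
robot.move_gripper(.3); robot.sleep(.1); st("released")
robot.move_linear([t[0],t[1],270],speed=150)
q1=robot.inverse_kinematics([*RAM2,260],[PI,0,PY]); yaw=q1[0]+PI/2+2.95
q=robot.inverse_kinematics([*RAM2,260],[PI,0,yaw]); q[5]=-2.95 if abs(q[5]+2.95)<.05 or abs(q[5]-2*PI+2.95)<.05 else q[5]
print(q); robot.move_j(q); robot.move_gripper(.64); rep("above")
robot.move_linear([*RAM2,196],speed=60,f_stop=6); rep("down"); print(robot.current_tcp_pos())
robot.move_gripper(0); st("grip"); rep("grip")
E
```

```text
released t=23.32 tcp [549.8 -66.4 179.5] q6 1.37 F [-0.3  1.5 -1. ] M [ 0.071 -0.043 -0.075] w 0.299 ff 0.0
[-0.29830382  0.37510551  1.27102946  0.          1.49545769 -2.95      ]
above t 28.38 z 260.00 q6 -2.950 F [-0.28  0.09 -0.4 ] Mz -0.016
down t 29.59 z 196.56 q6 -2.950 F [ 0.45 -0.23  0.94] Mz -0.040
[621.62425069 -75.20298763 196.55769999]
grip t=29.98 tcp [622.1 -75.5 196.5] q6 -2.95 F [ 3.1 -0.7  0.7] M [-0.037 -0.503 -0.05 ] w 0.485 ff 30.0
grip t 29.98 z 196.49 q6 -2.950 F [ 3.1 -0.7  0.7] Mz -0.050
```

```bash
cat >> h.py <<'E'
RAM3=RAM-0.6*U
def avg(n=8):
    r=[]
    for _ in range(n): robot.sleep(.02); r.append(np.r_[robot.current_contact_force(),robot.current_ft_torque()])
    return np.mean(r,0)
def yaw(): return robot.current_qpos()[0]+PI/2-robot.current_qpos()[5]
def helix(d,speed=2.0,f=4):
    z=robot.current_tcp_pos()[2]
    return robot.move_linear([*RAM3,Z[0]-12*d/(2*PI)],[PI,0,yaw()-d],speed=speed,f_stop=f)
Z=[0]
E
python3 - <<'E'
from h import *
Z[0]=196.4
rep("0")
h=helix(.5); rep("%s"%h); print(robot.current_tcp_pos())
E
```

```text
0 t 30.12 z 196.47 q6 -2.950 F [ 2.82 -1.64  0.81] Mz 0.000
False t 30.90 z 195.44 q6 -2.451 F [-0.03 -0.93  2.14] Mz -0.034
[621.83488688 -75.18028676 195.4363064 ]
```

Run:
```python
from h import *
Z[0]=195.45
for k in range(5):
    h=helix(.5); a=rep("%s"%h); Z[0]-=12*.5/2/PI
    if h or a[2]>4: break
```

```text
False t 31.68 z 194.28 q6 -1.952 F [-1.55  1.07  1.68] Mz -0.014
False t 32.47 z 193.34 q6 -1.454 F [-2.59  4.58  1.53] Mz -0.028
False t 33.25 z 192.39 q6 -0.956 F [-1.52  5.65  1.39] Mz -0.064
False t 34.03 z 191.44 q6 -0.459 F [-0.37  6.04  0.89] Mz -0.062
False t 34.82 z 190.91 q6 0.039 F [-0.01  6.35  2.12] Mz -0.047
```

```bash
sed -i 's/^RAM3=.*/RAM3=RAM-0.6*U+[0,1.2]/' h.py
python3 - <<'E'
from h import *
Z[0]=196.4-12*2.99/2/PI
for k in range(5):
    h=helix(.25); a=rep("%s"%h); Z[0]-=12*.25/2/PI
    if h or a[2]>4: break
E
```

```text
False t 35.52 z 190.87 q6 0.289 F [1.48 2.93 4.86] Mz -0.014
```

Contact with the gauge shows up as Fz 4.9 N with the z axis lagging. I'll hold the height now and turn on to draw up the end play.

Run:
```python
from h import *
robot.move_linear([*RAM3,191.0],speed=5); a=rep("lvl")
for k in range(6):
    q=np.array(robot.inverse_kinematics([*RAM3,191.0],[PI,0,yaw()])); q[5]=robot.current_qpos()[5]+.15
    robot.move_j(q); a=rep()
    if a[2]<-5 or a[2]>8: break
```

```text
lvl t 35.97 z 190.95 q6 0.289 F [4.11 2.93 1.78] Mz 0.024
 t 36.37 z 190.95 q6 0.439 F [4.25 3.02 1.66] Mz -0.071
 t 36.77 z 190.94 q6 0.589 F [4.66 2.5  2.07] Mz -0.102
 t 37.17 z 190.96 q6 0.738 F [4.85 2.12 1.48] Mz -0.062
 t 37.57 z 190.96 q6 0.888 F [5.2  1.96 1.29] Mz -0.082
 t 37.97 z 190.97 q6 1.038 F [5.1  1.4  1.33] Mz -0.053
 t 38.37 z 190.98 q6 1.187 F [4.94 1.24 1.13] Mz -0.085
```

Run:
```python
from h import *
q0=np.array(robot.inverse_kinematics([*RAM3,191.0],[PI,0,yaw()])); q6=robot.current_qpos()[5]
for k in range(12):
    q6+=.1; q0[5]=q6; robot.move_j(q0); a=avg(14); print("%.3f %.2f"%(q6,robot.current_t()),np.round(a[:3],1),"Mz %.3f"%a[5])
    if a[5]<-.112 or a[2]<-4 : break
```

```text
1.287 38.85 [4.9 1.2 1.1] Mz -0.086
1.387 39.33 [5.  0.8 1.1] Mz -0.106
1.487 39.82 [5.4 0.6 0.6] Mz -0.169
```

Run:
```python
from h import *
for _ in range(2): a=avg(20); print(robot.current_t(),np.round(a[:3],1),"Mz %.3f"%a[5])
```

```text
40.15 [5.3 0.6 0.6] Mz -0.150
40.4833 [5.3 0.5 0.7] Mz -0.156
```

Moment is -0.156 against about -0.07 when free, so the nip is about 12 N. I'll release, wait, then go for the gauge grip.

Run:
```python
from h import *
robot.move_gripper(.62); robot.sleep(.6); rep("off")
p=np.array(robot.current_tcp_pos())
robot.move_linear([p[0],p[1],265],speed=120)
robot.move_ptp([549.8,-66.4,230],[PI,0,PY]); robot.move_gripper(.4)
robot.move_linear([549.8,-66.4,179.5],speed=100,f_stop=6); rep("at grip")
robot.move_gripper(0); st("gripped")
t=np.array([549.8,-66.4])
robot.move_linear([*(t-8*U),179.5],speed=20); rep("draw")
robot.move_linear([*(t-75*U),179.7],speed=60); rep("out"); st()
c=cam("scene"); cv2.imwrite("pics/out.png",cv2.resize(c["img"][150:250,265:385],None,fx=6,fy=6,interpolation=cv2.INTER_CUBIC))
```

```text
off t 41.68 z 191.00 q6 1.487 F [-0.18  0.17  0.26] Mz -0.010
at grip t 44.23 z 180.41 q6 1.369 F [-0.18  0.02  0.24] Mz 0.015
gripped t=44.76 tcp [549.8 -66.5 179.7] q6 1.37 F [0.3 0.6 0.7] M [ 0.023  0.04  -0.055] w 0.127 ff 30.0
draw t 45.44 z 179.64 q6 1.366 F [ 9.45 -0.89 -4.95] Mz -0.021
out t 46.84 z 179.56 q6 1.337 F [ 0.03  0.02 -1.49] Mz -0.001
t=46.84 tcp [475.5 -57.5 179.6] q6 1.34 F [ 0.8 -0.  -1.5] M [0.036 0.    0.039] w 0.124 ff 30.0
```

View pics/out.png

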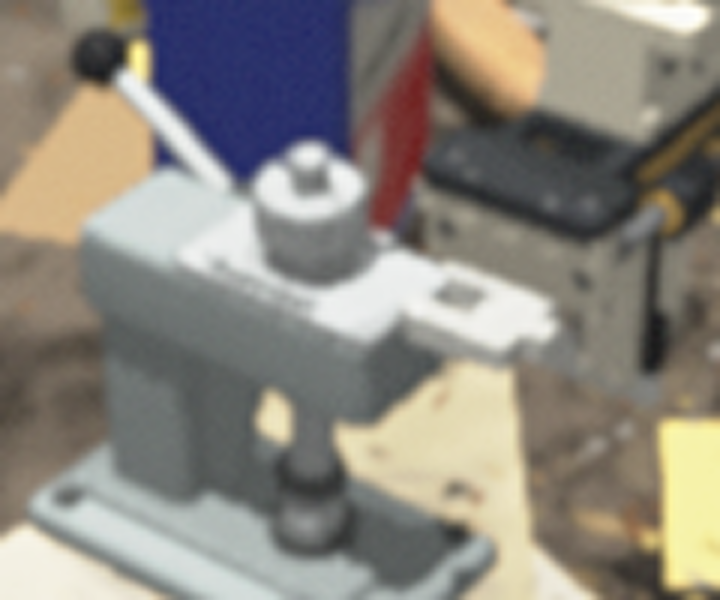

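The collar now sits low, with the ram end standing proud at (310,165), and the gauge is clear in front at (480,300). Next I'll lay it on the bench and hand in.

Run:
```python
from h import *
q=[400,10]
robot.move_linear([440,-53,205],speed=150)
robot.move_ptp([*q,40],[PI,0,PY])
robot.move_linear([*q,9.3],speed=60,f_stop=4); st("down")
robot.move_gripper(.4); robot.sleep(.2)
robot.move_linear([*q,160],speed=120); robot.sleep(.5); st("up")
robot.hand_in()
```

```text
down t=48.62 tcp [400.4   9.6   9.5] q6 1.44 F [-0.5  1.4  4.4] M [0.017 0.022 0.012] w 0.131 ff 30.0
up t=51.36 tcp [400.   10.  159.9] q6 1.44 F [-0.6  0.4  0.1] M [0.017 0.017 0.022] w 0.400 ff 0.0
the job is handed in; nothing more can be done
```

I handed the job in at about 51 s, but no verdict came back. The collar was left nipping the gauge at an estimated 12 N from the measured moment; I then drew the gauge out, laid it on the bench clear of the press and let go.

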